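# Build up a slip-ring stack on a cable-reel spindle

### The job

First thread the red flanged bush, flange down, onto the spindle of the cable-reel hub until it is fully home on the hub's seat. Then take the copper ring, which stands on edge in the blue tray, lay it flat on the green mat and let go of it, and after that pick it up again and thread it down the spindle until it sits flush on the bush. Lower both pieces rather than letting them drop down the spindle, and leave the other rings, the tools and everything else on the bench where they are.

Things in the scene. Friction and masses are not known exactly. Their poses are not given: they have to be found in the camera images.
- reel_hub: cable-reel hub fixed to the bench: a black disc 140 mm across, 7 mm thick, with an aluminium seat face 92 mm across on it (its top 10 mm above the bench) and an upright steel spindle in the middle. Origin at the centre of its underside on the bench, z up
- seat (a point): centre of the hub's seat face, 10 mm above the bench, on the spindle's axis; its z points up the spindle. The spindle is 29 mm in diameter and rises 62 mm above this point; its last 8 mm taper to 18 mm
- bush: red plastic flanged bush, about 0.12 kg, standing on the bench flange down: flange 84 mm across and 6 mm thick, above it a hub 52 mm in outside diameter, 34 mm high in all, bore 32.6 mm right through. Origin at the centre of the flange's underside, z up along the bore; round, so its yaw does not matter
- copper_ring: copper ring, about 0.5 kg, 64 mm outside diameter, 32.6 mm bore, 24 mm thick; origin at its centre, z along the bore axis. It starts on edge in one of the tray's three cradles (which one varies), its axis level and along the tray's x, its centre 37 mm above the bench
- steel_ring: plain grey steel ring on edge in another cradle, not wanted, same size as the copper one: 64 mm outside diameter, 32.6 mm bore, 24 mm thick; origin at its centre, z along the bore axis. 
- black_ring: black plastic ring on edge in the third cradle, not wanted, same size as the copper one: 64 mm outside diameter, 32.6 mm bore, 24 mm thick; origin at its centre, z along the bore axis. 
- tray: blue plastic tray fixed to the bench; walls 47 mm high, 5 mm thick, floor 5 mm thick. Its x runs along the row of cradles; the cradles are at x = -62, 0 and +62 mm, y = 0. The rings' compartment spans x +-120 mm, y -85 to +90 mm inside; beyond it (y 95 to 150 mm) lies a compartment of stock that is lower than the walls. Cradle ribs are 4 mm high. Origin on the bench under the middle cradle
- mat: green mat fixed to the bench, 150 x 150 mm, 3 mm thick. Origin at the centre of its underside, z up
- bottle: white squeeze bottle, 64 mm across, 170 mm tall, a bystander; origin at the centre of its underside
- screwdriver: yellow-handled screwdriver, 200 mm long, a bystander lying on the bench, handle to its -x; origin under its middle
- junction_box: grey junction box 90 x 90 x 45 mm, a bystander; origin at the centre of its underside
- drill: orange and black cordless driver lying on its side, 64 mm high, about 190 x 215 mm, a bystander; origin on the bench under the middle of its motor barrel, which lies along its x; handle and battery extend 185 mm to its -y
Mind the look-alikes: they are no part of the job. Leave any pink or yellow look-alike of the reel_hub alone.

How it is judged (in metres and radians):
On the way, in this order (a step that is already met when the one before it is completed fails the run):
1. the red bush is fully home on the hub's seat, flange down (horizontal distance between bush and seat below 0.004 m and z of bush in the frame of seat between -0.003 and 0.003 m and angle between bush's own z axis and vertical below 0.06 rad), for 0.2 s.
2. the copper ring lies flat on the green mat, at rest and let go (x of copper_ring in the frame of mat between -0.07 and 0.07 m and y of copper_ring in the frame of mat between -0.07 and 0.07 m and z of copper_ring in the frame of mat between 0.011 and 0.019 m and angle between the z axis of copper_ring and the z axis of mat, either way round below 0.1 rad and contact force between the fingers and copper_ring below 0.1 N and linear speed of copper_ring below 0.03 m/s), for 0.2 s.
At the end, for the whole second after the job is handed in: bush on the spindle flange down, underside within 3 mm of the seat, upright within 0.06 rad; copper ring above it, underside within 3 mm of 34 mm above the seat (flush on the bush), level within 0.06 rad; both within 4 mm of the spindle axis and at rest (all of step 1 and horizontal distance between copper_ring and seat below 0.004 m and z of copper_ring in the frame of seat between 0.043 and 0.049 m and angle between the z axis of copper_ring and the z axis of reel_hub, either way round below 0.06 rad and linear speed of each of bush, copper_ring below 0.02 m/s); the robot touches nothing.
It fails at once if the bush or the copper ring drops down the spindle (faster than 0.5 m/s while on it) ((horizontal distance between bush and seat below 0.012 m and z of bush in the frame of seat below 0.062 m and linear speed of bush above 0.5 m/s) or (horizontal distance between copper_ring and seat below 0.012 m and z of copper_ring in the frame of seat below 0.074 m and linear speed of copper_ring above 0.5 m/s)).
It fails at once if the steel or the black ring is moved by more than 30 mm (distance of any of steel_ring, black_ring from where it was at the start of the episode above 0.03 m).
It fails at once if a bystander (bottle, screwdriver, junction box or cordless driver) is moved by more than 30 mm (distance of any of bottle, screwdriver, junction_box, drill from where it was at the start of the episode above 0.03 m).
It also fails if it takes over 64 s, if anything falls off the work surface, if the arm or the gripper's body presses on something with over 40 N, if the wrist force passes 120 N, or if a joint passes its speed limit or range.

### The arm

A 6-joint arm with a two-finger parallel gripper is mounted at the origin on the work surface. World frame = base frame: x ahead of the robot, y to its left, z up, the work surface at z = 0. Lengths are in mm, angles in rad, forces in N, time in s.
With the tool pointing down it reaches from about 275 to 725 mm from the base axis. Payload 15.9 kg.
Tool frame: the origin (TCP) lies midway between the tips of the shut fingers; the grasp point (between the pads) lies 19 mm behind it; z points along the fingers, y is the line along which they close (so a half turn about z gives the same grasp; the last joint's range is limited). The gripper opens to 85 mm and grips with 20 to 120 N. Pads are 22 mm wide; open, the fingers measure 114 mm over their backs; the gripper's body (76 mm by 85 mm) begins 54 mm behind the grasp point. The pads swing forward as they close: fully open they stand 13 mm farther back than shut.
Start: joints at [-1.205, 0.213, -0.034, 1.323, 0, 1.571], TCP at [178.841, -466.906, 231.306] pointing down, gripper open.
Joint ranges: [-2.98, 2.98], [-0.74, 1.72], [-1.14, 1.35], [-2.1, 2.04], [-1.57, 1.44], [-3.14, 3.14]. Speed limits (rad/s): [1.89, 1.89, 2.39, 2.57, 3.14, 3.14].

### API

Orientations are given as a unit quaternion [w, x, y, z].
In Python, from workcell import env gives the robot as it stands. The module is installed in compiled form; this text tells all that it offers.
- The arm moves only by the tool move_arm, never from a script. Its argument "moves" is a list of rows, each a list of 5 numbers: the shift along the tool's x, y, z in m, then the turn about the tool's z in degrees, then the opening, from 0 (shut) to 1 (fully open). A call has 1 to 12 rows; each row shifts and turns the commanded pose from where the row before left it, along the tool's axes as they then stand; what a row does not reach is not made up. A row lasts 1/8 s, in which the tool goes at most 62.5 mm and 10.7 degrees, less where a joint would pass 70% of its speed; a pose out of reach is approached as far as the arm can. A call with a gripper value outside its range is refused whole. The fingers move at their own pace and stop on an object; the grip force is fixed at half the most. Time passes only in rows, so rows that do not move let the fingers close. It gives the time, the measured TCP pose, the force, the opening and the grip force at its end, in the units of the state.
- env.sense(): the state, without advancing time (a new reading comes with each control period).
- env.get_image(name): name is "side" or "top"; returns a dict with "image" (400x640x3 uint8, red, green, blue), "camera_matrix" (3x3 intrinsics, pixels), "k1" (the pictures are not rectified: a ray, as slopes to the right and down, at radius r is drawn at 1 + k1 r^2 times it, then the intrinsics apply), "pose" (4x4, takes a point from camera to world coordinates). Camera axes: x right, y up, looking along -z (the intrinsics and any distortion apply to the point x, -y, -z); pixel columns grow to the right and rows downward; lengths in mm; the calibration is good to about 2 mm. A picture is of the moment at which its call begins. There is no depth.
- env.hand_in(): hands the job in; it is judged then, once.
The state is a dict: "time": time; "joint_pos": joint angles; "qd": joint speeds; "effort": joint torques, N m; "tcp_pos": TCP position; "eef_rot": TCP orientation; "force": force on the tool from outside, world axes, zero at the start; "torque": the same for the moment, N m; "width": opening from 0.0 (shut) to 1.0 (fully open); "grasp_force": force on a finger pad.
Only numpy, scipy, OpenCV 4.12 (cv2) and the standard library are available. Lean on these libraries where they do the work, as an engineer would, in place of code of your own. Each camera call takes 0.05 s, during which the arm holds its last target. There are 200 camera calls.

## Working session

There is one attempt and no reset: what is moved stays moved. The work goes in short steps, Python scripts to look and compute and a tool call to move; the robot and the scene stay as the last step left them, time stands still between calls to the robot, and variables do not carry over. Pictures are saved under pics/ and viewed, at most 10 in all, crops included, and the job is handed in when it is done.

Besides the shell and the picture viewer there is one more tool, called after "Emit:" as name(argument=value, ...) on one line, values as JSON. move_arm: Moves the arm, as the interface text tells. Its arguments: {"type":"object","properties":{"moves":{"type":"array"}},"required":["moves"]}

```bash
mkdir -p pics; cat > h.py <<'E'
import numpy as np, cv2
from workcell import env
def snap(name,fn):
    d=env.get_image(name); cv2.imwrite('pics/'+fn,d['image'][:,:,::-1]); np.savez('pics/'+fn+'.npz',K=d['camera_matrix'],k1=d['k1'],P=d['pose'],im=d['image']); return d
def ray(f,u,v):
    d=np.load('pics/'+f+'.npz'); K=d['K'];P=d['P']
    x,y=cv2.undistortPoints(np.array([[[u,v]]],float),K,np.array([float(d['k1']),0,0,0]))[0,0]
    return P[:3,3],P[:3,:3]@np.array([x,-y,-1])
def onz(f,u,v,z):
    o,r=ray(f,u,v); return o+r*(z-o[2])/r[2]
def tri(f1,p1,f2,p2):
    o1,r1=ray(f1,*p1);o2,r2=ray(f2,*p2); r1=r1/np.linalg.norm(r1);r2=r2/np.linalg.norm(r2)
    s=np.linalg.lstsq(np.c_[r1,-r2],o2-o1,rcond=None)[0]
    a=o1+s[0]*r1;b=o2+s[1]*r2; return (a+b)/2,np.linalg.norm(a-b)
def proj(f,p):
    d=np.load('pics/'+f+'.npz'); P=d['P']; c=P[:3,:3].T@(np.array(p,float)-P[:3,3]); x,y=c[0]/-c[2],-c[1]/-c[2]
    g=1+float(d['k1'])*(x*x+y*y); q=d['K']@[x*g,y*g,1]; return q[:2]
def crop(f,x0,y0,x1,y1,s,out):
    im=np.load('pics/'+f+'.npz')['im'][y0:y1,x0:x1,::-1]; cv2.imwrite('pics/'+out,cv2.resize(im,None,fx=s,fy=s,interpolation=cv2.INTER_CUBIC))
E
python3 - <<'E'
from h import *
np.set_printoptions(precision=3,suppress=True)
for n in('top','side'):
    d=snap(n,n+'0.png'); print(d['camera_matrix'],d['k1'],d['pose'])
im=np.vstack([cv2.imread('pics/top0.png'),cv2.imread('pics/side0.png')])
print(env.sense())
E
```

```text
[[399.378   0.    324.183]
 [  0.    399.378 198.587]
 [  0.      0.      1.   ]] -0.08319667149858526 [[   0.116    0.965   -0.236  354.683]
 [  -0.993    0.112   -0.033 -128.336]
 [  -0.006    0.238    0.971  933.711]
 [   0.       0.       0.       1.   ]]
[[510.079   0.    330.783]
 [  0.    510.079 198.89 ]
 [  0.      0.      1.   ]] -0.021068905169513184 [[    0.999     0.043    -0.031   496.405]
 [   -0.052     0.675    -0.736 -1084.565]
 [   -0.011     0.737     0.676   959.919]
 [    0.        0.        0.        1.   ]]
{'time': 0.1, 'joint_pos': array([-1.205,  0.213, -0.035,  1.323, -0.   ,  1.571]), 'qd': array([-0.001, -0.   ,  0.002, -0.   , -0.001,  0.001]), 'effort': array([  0.002, -68.725,  48.781,   0.012,   0.   ,  -0.   ]), 'tcp_pos': array([ 178.746, -466.656,  230.869]), 'eef_rot': array([-0.   ,  0.983,  0.182, -0.   ]), 'force': array([0.389, 1.   , 0.116]), 'torque': array([ 0.071,  0.009, -0.003]), 'grasp_force': 0.0, 'width': 1.0023471223573563}
```

View pics/top0.png

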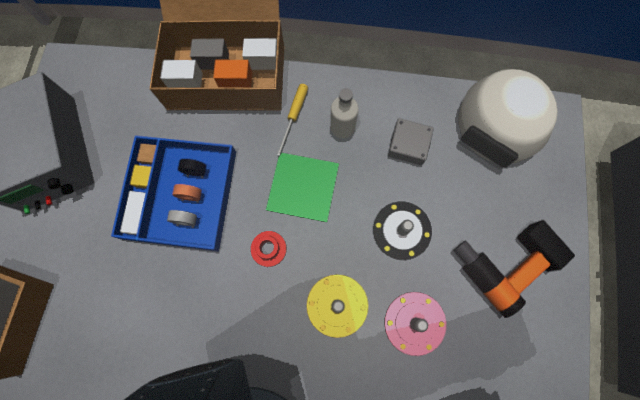

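View pics/side0.png

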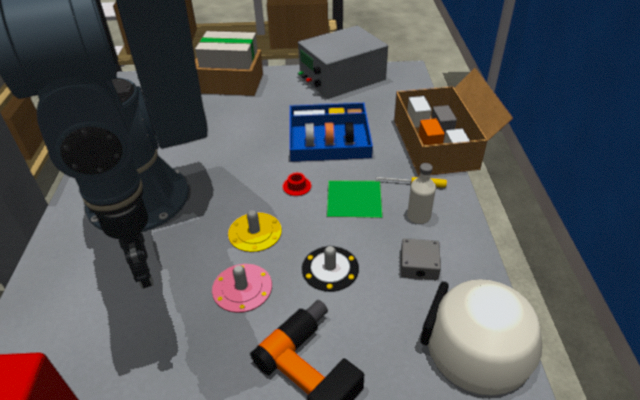

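The top picture shows three hub-like things: the black disc with aluminium seat at (403,230), the yellow one at (338,306) and the pink one at (415,323). Only the black one fits the description. The bush is at (268,249). The cradles hold black (192,168), copper (187,193) and steel (183,218). The mat is at (303,187). I'll confirm with enlarged crops.

```bash
python3 - <<'E'
from h import *
def c(f,x,y,w,h,s):
    im=np.load('pics/'+f+'.npz')['im'][y:y+h,x:x+w,::-1]; return cv2.resize(im,None,fx=s,fy=s,interpolation=cv2.INTER_CUBIC)
cv2.imwrite('pics/m1.png',np.vstack([np.hstack([c('top0.png',365,198,80,60,5),c('top0.png',230,218,80,60,5)]),np.hstack([c('side0.png',290,235,80,60,5),c('side0.png',258,155,80,60,5)])]))
cv2.imwrite('pics/m2.png',np.hstack([c('top0.png',105,130,133,125,3),c('side0.png',280,95,100,94,4)[:375]]))
E
```

```text
(no output)
```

View pics/m1.png

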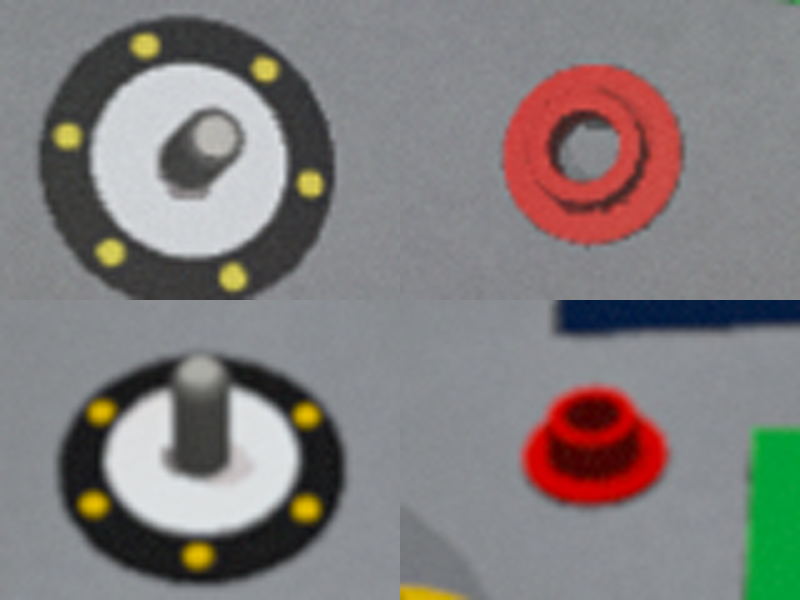

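View pics/m2.png

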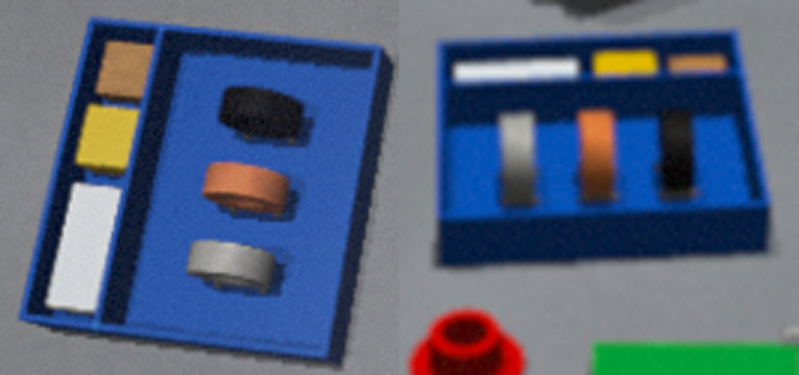

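The crops confirm it. The black hub has its seat at top (402.7,229.9), with the spindle tip at (408,224.6). The bush flange is at top (348.5-80,248.5). Copper is unmistakably the middle ring in both views. Next I'll measure from both views.

```bash
cat > meas.py <<'E'
from h import *
np.set_printoptions(precision=1,suppress=True)
def mask(f,fn):
    im=cv2.cvtColor(np.load('pics/'+f+'.npz')['im'],cv2.COLOR_RGB2HSV).astype(int); return fn(im[...,0],im[...,1],im[...,2]).astype(np.uint8)
def blob(m,box):
    x0,y0,x1,y1=box; mm=np.zeros_like(m); mm[y0:y1,x0:x1]=m[y0:y1,x0:x1]
    n,l,s,c=cv2.connectedComponentsWithStats(mm); i=1+np.argmax(s[1:,4]); cs,_=cv2.findContours((l==i).astype(np.uint8),cv2.RETR_EXTERNAL,cv2.CHAIN_APPROX_NONE)
    return max(cs,key=len)[:,0],c[i],s[i]
E
cat > m1.py <<'E'
from meas import *
from scipy.optimize import least_squares
red=lambda h,s,v:((h<8)|(h>172))&(s>120)&(v>60)
org=lambda h,s,v:(h>4)&(h<16)&(s>100)
grn=lambda h,s,v:(h>45)&(h<80)&(s>120)
T,S='top0.png','side0.png'
t=np.linspace(0,2*np.pi,73)
def circ(c,r,dz): return np.c_[c[0]+r*np.cos(t),c[1]+r*np.sin(t),np.full(73,c[2]+dz)]
def box(f,P):
    q=np.array([proj(f,p) for p in P]); return np.r_[q.min(0),q.max(0)]
def bb(s): return np.array([s[0]-.5,s[1]-.5,s[0]+s[2]-.5,s[1]+s[3]-.5])
# bush: bounding boxes vs model
_,_,st=blob(mask(T,red),(240,225,300,275)); _,_,ss=blob(mask(S,red),(275,165,320,205))
mod=lambda p,f:box(f,np.vstack([circ(p,42,0),circ(p,42,6),circ(p,26,34)]))
for nm,fs in(('both',((T,st),(S,ss))),('top',((T,st),)),('side',((S,ss),))):
    if nm=='both': r=least_squares(lambda p:np.hstack([mod(p,f)-bb(s) for f,s in fs]),[350,-20,0])
    else: r=least_squares(lambda p:np.hstack([mod([*p,0],f)-bb(s) for f,s in fs]),[350,-20])
    print('bush',nm,r.x,r.fun)
# hub: seat centre/spindle read by eye, both views
seatT=(402.5,229.9);seatS=(330.1,266.3)
print('seat',tri(T,seatT,S,seatS),onz(T,*seatT,10),onz(S,*seatS,10))
_,_,sd=blob(mask(T,lambda h,s,v:(v<85)),(368,195,440,265)); print('disc bbox top',sd[:4])
_,_,sd2=blob(mask(S,lambda h,s,v:(v<75)),(295,240,365,295)); print('disc bbox side',sd2[:4])
mod=lambda p,f:box(f,np.vstack([circ(p,70,0),circ(p,70,7)]))
r=least_squares(lambda p:np.hstack([mod(p,T)-bb(sd),(mod(p,S)-bb(sd2))[[0,2,3]]]),[350,-280,0]); print('hub',r.x,r.fun)
print('spindle tip',tri(T,(407.6,224.4),S,(329.6,247.0)))
# ring
cR,_,sr=blob(mask(T,org),(165,175,210,205)); cS,_,sr2=blob(mask(S,org),(318,118,340,150)); print(sr[:4],sr2[:4])
def rp(p,f):
    a=p[3];e=np.array([np.cos(a),np.sin(a),0]);n=np.array([-np.sin(a),np.cos(a),0]);P=[]
    for s in(-12,12): P+=[p[:3]+s*e+32*(np.cos(k)*n+np.sin(k)*np.array([0,0,1])) for k in t]
    return np.array([proj(f,q) for q in P],np.float32)
def hull_res(p):
    out=[]
    for f,c in((T,cR),(S,cS)):
        h=cv2.convexHull(rp(p,f)); out+=[cv2.pointPolygonTest(h,(float(x),float(y)),True)-.5 for x,y in cv2.convexHull(c)[:,0]]
    return np.array(out)
for a in(-.1,.1):
    r=least_squares(hull_res,[*onz(T,187,192,37)[:2],37,a],loss='soft_l1',diff_step=1e-4); print('ring',r.x,'yaw',r.x[3],r.cost)
for f in(T,S): print(f,[(nm,) for nm in()])
# mat
for f,bx in((T,(255,140,350,230)),(S,(315,170,395,225))):
    c,_,_=blob(mask(f,grn),bx); b=cv2.approxPolyDP(c.astype(np.int32),6,True)[:,0]; W=np.array([onz(f,*q,3)[:2] for q in b]); print('mat',f,W.tolist(),W.mean(0))
E
python3 m1.py
```

```text
bush both [446.1  19.6   1.1] [-0.6  0.2  0.6  0.4  0.6 -0.4  0.1  0.4]
bush top [446.8  19.8] [-0.6 -0.1  0.6  0.1]
bush side [445.   20.9] [ 0.3 -0.4 -0.3  0.4]
seat (array([ 525.6, -288.3,    7.7]), np.float64(0.20333224251698245)) [ 525.3 -287.9   10. ] [ 525.5 -290.2   10. ]
disc bbox top [373 202  59  58]
disc bbox side [302 257  57  35]
hub [ 525.6 -287.7   -0.5] [-0.4 -0.4  0.2  0.7 -0.3  0.6  0.1]
spindle tip (array([ 525.9, -286.9,   75.7]), np.float64(1.34035682728187))
[173 185  27  16] [325 123   8  21]
ring [550.2 224.7  36.6  -0.1] yaw -0.059409228839838665 2.7801047588947885
ring [549.6 224.7  36.7   0. ] yaw 0.0005036839642061086 3.3874095627676706
top0.png []
side0.png []
mat top0.png [[684.0321901647526, 23.139446212897866], [539.7348550551361, 36.21443570116543], [527.1556627993266, -107.22562509064868], [671.3109762484667, -117.64546792405015]] [605.6 -41.4]
mat side0.png [[538.6864772758872, 33.596092094350524], [526.252898106329, -109.93647801355803], [669.8662579442835, -122.82675068435083], [682.4415049854485, 24.29878555127516]] [604.3 -43.7]
```

Emit:
move_arm(moves=[[0, 0, 0, 10.5, 1], [0, 0, 0, 10.5, 1], [0.0267, -0.0487, 0, 0, 1], [0.0267, -0.0487, 0, 0, 1], [0.0267, -0.0487, 0, 0, 1], [0.0267, -0.0487, 0, 0, 1], [0.0267, -0.0487, 0, 0, 1], [0.0267, -0.0487, 0, 0, 1], [0.0267, -0.0487, 0, 0, 1], [0.0267, -0.0487, 0, 0, 1], [0.0267, -0.0487, 0, 0, 1], [0.0267, -0.0487, 0, 0, 1]])

```text
time: 1.6
tcp_pos: [446.7, 10.8, 231.2]
eef_rot: [-0.005, 1.0, 0.009, -0.0]
force: [1.1, -1.4, -0.2]
width: 0.998
grasp_force: 0.0
```

```bash
python3 - <<'E'
from h import *
c=[(135.7,136),(233.3,145.7),(216,249.3),(112.3,236.7)]
W=[onz('top0.png',*q,47)[:2] for q in c]; print(W); 
for a,b in((3,0),(2,1)): d=W[b]-W[a]; print(d,np.arctan2(d[1],d[0]))
# ring tops in top view z~69 rough centres black/copper/steel; side view centres of the tops
for q in((192,168),(187,193),(183,218)): print(onz('top0.png',*q,60)[:2])
s=env.sense(); print(s['tcp_pos'],s['eef_rot'],s['joint_pos'],s['width'],s['time'])
E
```

```text
[array([673.41768883, 376.8669917 ]), array([674.07652776, 131.92089541]), array([426.3676775 , 128.68811213]), array([424.62399308, 375.04518547])]
[248.79369575   1.82180623] 0.007322426986629842
[247.70885027   3.23278329] 0.013049997060672816
[604.39439919 215.07430606]
[544.01226585 214.78492581]
[485.66375733 212.43348913]
[446.7377669   10.81178452 231.21345248] [-4.84344657e-03  9.99951671e-01  8.55405766e-03 -1.58603953e-04] [ 0.01735388  0.10396122 -0.16464242  1.30242465  0.00968935  3.14183689] 0.9975384702863683 1.6
```

Emit:
move_arm(moves=[[0, 0, 0, -9.9, 1], [0, 0, 0, -9.9, 1], [0, 0, 0, -9.9, 1], [0, 0, 0, -9.9, 1], [0, 0, 0, -9.9, 1], [0, 0, 0, -9.9, 1], [0, 0, 0, -9.9, 1], [0, 0, 0, -9.9, 1], [0, 0, 0, -9.9, 1], [0, 0, 0, 0, 1]])

```text
time: 2.85
tcp_pos: [446.2, 8.6, 231.1]
eef_rot: [-0.004, 0.708, 0.706, 0.003]
force: [-0.4, 0.3, 0.6]
width: 1.001
grasp_force: 0.0
```

```bash
cat > st.py <<'E'
from h import *
from scipy.spatial.transform import Rotation as R
np.set_printoptions(precision=2,suppress=True)
s=env.sense(); q=s['eef_rot']; M=R.from_quat([*q[1:],q[0]]).as_matrix(); print('t',s['time'],'tcp',s['tcp_pos'],'yaw',np.degrees(np.arctan2(M[1,0],M[0,0])),'z',M[:,2],'J',s['joint_pos'],'F',s['force'],'w',s['width'],s['grasp_force'])
E
python3 st.py
```

```text
t 2.85 tcp [446.19   8.59 231.12] yaw 89.82227296756515 z [-0.    0.01 -1.  ] J [ 0.01  0.1  -0.17  1.3   0.01  1.59] F [-0.4   0.3   0.58] w 1.000504274202174 0.0
```

Emit:
move_arm(moves=[[0.009, 0, 0.043, 0, 1], [0, 0, 0.043, 0, 1], [0, 0, 0.043, 0, 1], [0, 0, 0.043, 0, 1], [0, 0, 0, 0, 1], [0, 0, 0, 0, 1]])

```text
time: 3.6
tcp_pos: [447.1, 19.2, 60.8]
eef_rot: [-0.003, 0.709, 0.706, 0.004]
force: [1.0, -0.3, 1.0]
width: 0.999
grasp_force: 0.0
```

```bash
python3 st.py; python3 - <<'E'
from h import *
for n in('top','side'): snap(n,n+'1.png')
def c(f,x,y,w,h,s):
    im=np.load('pics/'+f+'.npz')['im'][y:y+h,x:x+w,::-1]; return cv2.resize(im,None,fx=s,fy=s,interpolation=cv2.INTER_CUBIC)
cv2.imwrite('pics/m3.png',np.hstack([c('top1.png',218,188,100,120,4),c('side1.png',248,110,100,120,4)]))
E
```

```text
t 3.6 tcp [447.07  19.23  60.81] yaw 89.76361655638266 z [ 0.    0.01 -1.  ] J [ 0.04  0.21 -0.48  0.87  0.01  1.61] F [ 1.02 -0.28  0.98] w 0.998888122145878 0.0
```

View pics/m3.png

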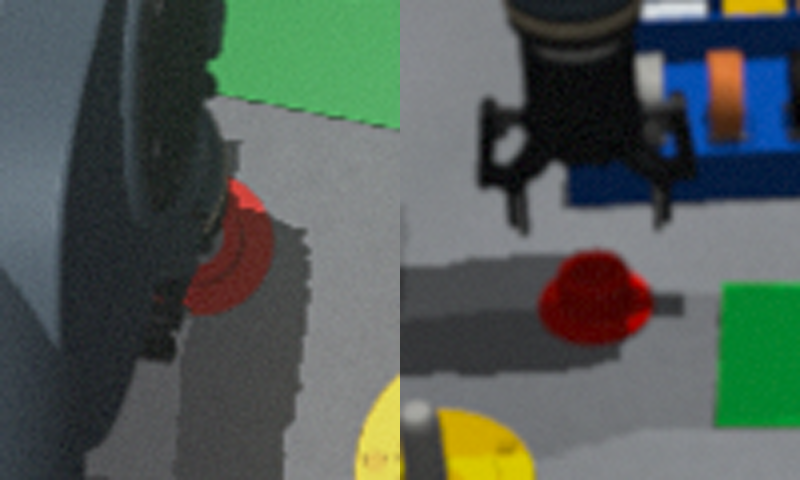

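The gripper is centred over the bush, with fingers at side crop x 515 and 662 and the bush at 595. I'll descend and close.

Emit:
move_arm(moves=[[0, 0, 0.025, 0, 1], [0, 0, 0.02, 0, 1], [0, 0, 0.01, 0, 1], [0, 0, 0, 0, 0.75], [0, 0, 0, 0, 0.6], [0, 0, 0, 0, 0.4], [0, 0, 0, 0, 0.4], [0, 0, 0, 0, 0.4], [0, 0, 0, 0, 0.4]])

```text
time: 4.82
tcp_pos: [447.1, 19.8, 5.6]
eef_rot: [-0.003, 0.708, 0.706, 0.004]
force: [-1.9, -0.4, 9.9]
width: 0.591
grasp_force: 61.6
```

```bash
python3 st.py
```

```text
t 4.825 tcp [447.07  19.76   5.56] yaw 89.86686698650847 z [ 0.    0.01 -1.  ] J [ 0.04  0.28 -0.56  0.73  0.01  1.61] F [-1.95 -0.4   9.89] w 0.5908927730315598 61.55667856684886
```

Emit:
move_arm(moves=[[0, 0, -0.01, 0, 0.4], [0, 0, -0.05, 0, 0.4], [0, 0, -0.05, 0, 0.4], [-0.038, 0.0098, 0, 0, 0.4], [-0.038, 0.0098, 0, 0, 0.4], [-0.038, 0.0098, 0, 0, 0.4], [-0.038, 0.0098, 0, 0, 0.4], [-0.038, 0.0098, 0, 0, 0.4], [-0.038, 0.0098, 0, 0, 0.4], [-0.038, 0.0098, 0, 0, 0.4], [-0.041, 0.0098, 0, 0, 0.4], [0, 0, 0, 0, 0.4]])

```text
time: 6.32
tcp_pos: [524.3, -290.9, 112.0]
eef_rot: [-0.003, 0.709, 0.705, 0.003]
force: [-0.6, 0.5, -0.9]
width: 0.584
grasp_force: 62.9
```

```bash
sed -i 's/^T,S=.*/import sys\nT,S="top0.png","side0.png"/' m1.py; python3 st.py; python3 - <<'E'
from h import *
for n in('top','side'): snap(n,n+'2.png')
def c(f,x,y,w,h,s):
    im=np.load('pics/'+f+'.npz')['im'][y:y+h,x:x+w,::-1]; return cv2.resize(im,None,fx=s,fy=s,interpolation=cv2.INTER_CUBIC)
cv2.imwrite('pics/m4.png',np.hstack([c('top2.png',350,170,100,120,4),c('side2.png',275,190,100,120,4)]))
E
```

```text
t 6.325 tcp [ 524.3  -290.9   111.99] yaw 89.72795997088535 z [ 0.    0.01 -1.  ] J [-0.51  0.47  0.02  1.13  0.01  1.06] F [-0.56  0.47 -0.87] w 0.5842285837120197 62.92664002161473
```

View pics/m4.png

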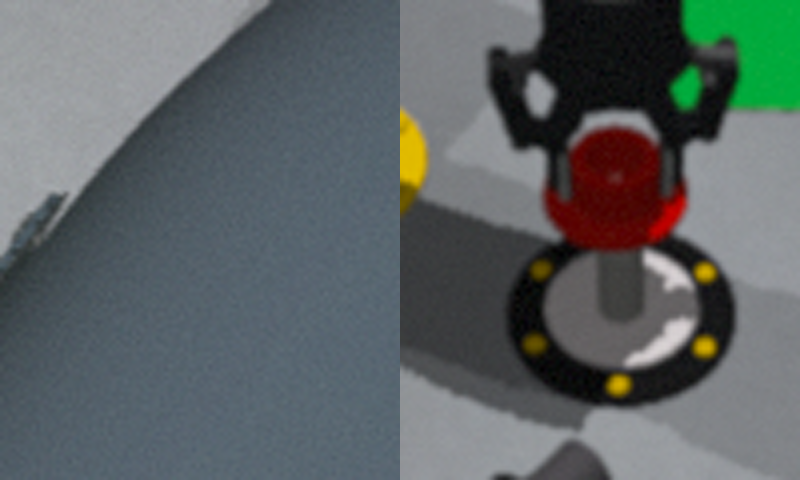

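```bash
cat > m2.py <<'E'
from meas import *
from scipy.optimize import least_squares
red=lambda h,s,v:((h<8)|(h>172))&(s>120)&(v>40)
t=np.linspace(0,2*np.pi,73)
def circ(c,r,dz): return np.c_[c[0]+r*np.cos(t),c[1]+r*np.sin(t),np.full(73,c[2]+dz)]
import sys
f='side2.png'; _,_,s=blob(mask(f,red),(300,200,360,260)); b=np.array([s[0]-.5,s[1]-.5,s[0]+s[2]-.5,s[1]+s[3]-.5]); print(b)
for z in(104.5,106.5,108.5):
    def mod(p):
        q=np.array([proj(f,x) for x in np.vstack([circ([*p,z],42,0),circ([*p,z],42,6),circ([*p,z],26,34)])]); return np.r_[q.min(0),q.max(0)]
    r=least_squares(lambda p:mod(p)-b,[525,-290]); print(z,r.x,r.fun)
# spindle axis in side view: left/right edges at crop->image (598,643 @4x +275-100)
for u in(598,643): print(onz(f,275+(u-400)/4,190+270/4,40))
E
python3 m2.py
```

```text
[310.5 221.5 346.5 252.5]
104.5 [ 523.1 -289.4] [-0.5 -0.8  0.5  0.7]
106.5 [ 523.  -291.3] [-0.5 -0.8  0.5  0.7]
108.5 [ 522.9 -293.1] [-0.5 -0.9  0.5  0.8]
[ 512.7 -287.5   40. ]
[ 539.3 -289.2   40. ]
```

Emit:
move_arm(moves=[[0.0018, 0.0019, 0.015, 0, 0.4], [0, 0, 0.015, 0, 0.4], [0, 0, 0.006, 0, 0.4], [0, 0, 0.004, 0, 0.4], [0, 0, 0.003, 0, 0.4], [0, 0, 0, 0, 0.4]])

```text
time: 7.18
tcp_pos: [526.0, -286.3, 68.5]
eef_rot: [-0.003, 0.708, 0.706, 0.003]
force: [-0.2, 0.1, -1.4]
width: 0.584
grasp_force: 62.9
```

```bash
python3 st.py
```

```text
t 7.175 tcp [ 525.97 -286.28   68.51] yaw 89.87180529368162 z [-0.    0.01 -1.  ] J [-0.5   0.49 -0.05  1.03  0.01  1.07] F [-0.16  0.14 -1.37] w 0.5842352544324916 62.92599573964253
```

Emit:
move_arm(moves=[[-0.0025, 0, 0, 0, 0.4], [0, 0, 0, 0, 0.4], [0, 0, 0, 0, 0.4], [0, 0, 0.003, 0, 0.4], [0, 0, 0, 0, 0.4]])

```text
time: 7.8
tcp_pos: [525.8, -288.6, 65.1]
eef_rot: [-0.004, 0.708, 0.706, 0.003]
force: [0.2, -0.6, -0.7]
width: 0.583
grasp_force: 62.9
```

```bash
python3 st.py
```

```text
t 7.8 tcp [ 525.76 -288.61   65.11] yaw 89.8787770367192 z [-0.    0.01 -1.  ] J [-0.51  0.5  -0.05  1.02  0.01  1.07] F [ 0.15 -0.56 -0.68] w 0.5827732865195904 62.9267906723544
```

Emit:
move_arm(moves=[[0, 0, 0.003, 0, 0.4], [0, 0, 0.003, 0, 0.4], [0, 0, 0.004, 0, 0.4], [0, 0, 0, 0, 0.4]])

```text
time: 8.3
tcp_pos: [525.7, -288.5, 55.0]
eef_rot: [-0.004, 0.708, 0.706, 0.003]
force: [0.5, 0.2, -1.1]
width: 0.58
grasp_force: 62.9
```

```bash
python3 st.py
```

```text
t 8.3 tcp [ 525.72 -288.5    55.03] yaw 89.87603505334275 z [-0.    0.01 -1.  ] J [-0.51  0.51 -0.07  1.    0.01  1.07] F [ 0.52  0.19 -1.11] w 0.5795742085578348 62.92665318818763
```

Emit:
move_arm(moves=[[0, 0, 0.01, 0, 0.4], [0, 0, 0.01, 0, 0.4], [-0.0002, 0, 0.01, 0, 0.4], [0, 0, 0.006, 0, 0.4], [0, 0, 0, 0, 0.4], [0, 0, 0.002, 0, 0.4], [0, 0, 0.001, 0, 0.4], [0, 0, 0, 0, 0.4]])

```text
time: 9.3
tcp_pos: [526.0, -288.5, 16.5]
eef_rot: [-0.003, 0.708, 0.706, 0.003]
force: [0.7, -0.5, -0.3]
width: 0.585
grasp_force: 62.9
```

```bash
python3 st.py
```

```text
t 9.3 tcp [ 525.99 -288.49   16.54] yaw 89.87507972833666 z [-0.    0.01 -1.  ] J [-0.51  0.54 -0.12  0.92  0.01  1.07] F [ 0.73 -0.52 -0.32] w 0.5849355092484567 62.92688545072451
```

Emit:
move_arm(moves=[[0, 0, 0.0008, 0, 0.4], [0, 0, 0, 0, 0.4], [0, 0, 0.0005, 0, 0.4], [0, 0, 0, 0, 0.4]])

```text
time: 9.8
tcp_pos: [526.0, -288.5, 15.6]
eef_rot: [-0.003, 0.708, 0.706, 0.003]
force: [-2.5, 1.2, 6.7]
width: 0.583
grasp_force: 63.6
```

Emit:
move_arm(moves=[[0, 0, 0, 0, 0.65], [0, 0, 0, 0, 0.8], [0, 0, 0, 0, 0.8], [0, 0, -0.01, 0, 0.8], [0, 0, -0.03, 0, 0.8], [0, 0, -0.05, 0, 0.8], [0, 0, -0.05, 0, 0.6], [0.05, 0, 0, 0, 0.6], [0.05, 0, 0, 0, 0.6], [0.05, 0, 0, 0, 0.46], [0.05, 0, 0, 0, 0.46]])

```text
time: 11.18
tcp_pos: [526.3, -88.3, 157.9]
eef_rot: [-0.003, 0.708, 0.706, 0.004]
force: [0.3, -0.3, -0.5]
width: 0.461
grasp_force: 0.0
```

Emit:
move_arm(moves=[[0.05, 0.004, 0, 0, 0.46], [0.05, 0.004, 0, 0, 0.46], [0.05, 0.004, 0, 0, 0.46], [0.05, 0.004, 0, 0, 0.46], [0.05, 0.004, 0, 0, 0.46], [0.05, 0.004, 0, 0, 0.46], [0, 0, 0, 0, 0.46], [0, 0, 0, 0, 0.46]])

```text
time: 12.18
tcp_pos: [551.0, 209.9, 160.3]
eef_rot: [-0.003, 0.708, 0.706, 0.003]
force: [0.4, -0.7, 0.8]
width: 0.459
grasp_force: 0.0
```

```bash
python3 st.py; python3 - <<'E'
from h import *
for n in('top','side'): snap(n,n+'3.png')
def c(f,x,y,w,h,s):
    im=np.load('pics/'+f+'.npz')['im'][y:y+h,x:x+w,::-1]; return cv2.resize(im,None,fx=s,fy=s,interpolation=cv2.INTER_CUBIC)
cv2.imwrite('pics/m5.png',np.vstack([np.hstack([c('top3.png',355,190,100,75,4),c('side3.png',280,230,100,75,4)]),np.hstack([c('top3.png',150,140,100,75,4),c('side3.png',280,80,100,75,4)])]))
E
```

```text
t 12.175 tcp [550.98 209.89 160.26] yaw 89.89850544038798 z [-0.    0.01 -1.  ] J [0.36 0.42 0.07 1.22 0.01 1.93] F [ 0.38 -0.7   0.82] w 0.45938842322018286 0.0
```

View pics/m5.png

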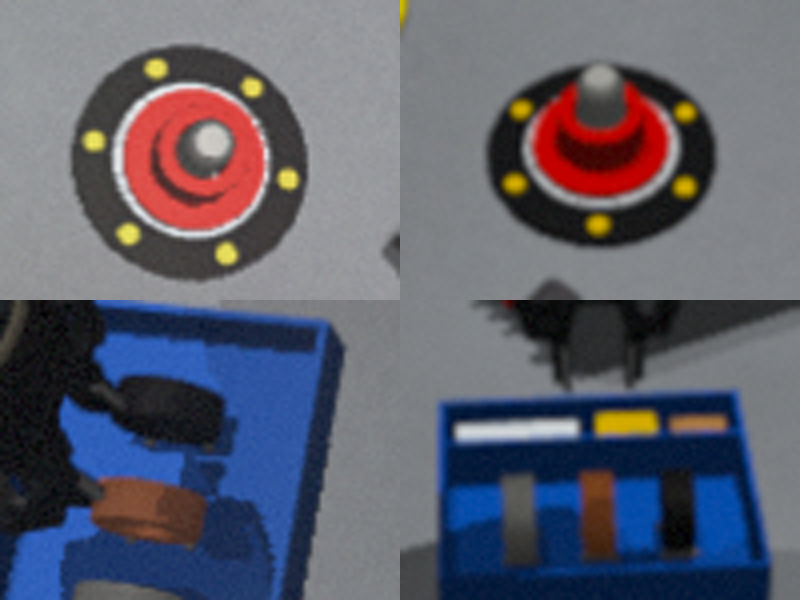

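The bush is fully seated, centred on the spindle in both views. Copper stands between black and steel. Next I'll descend on it.

Emit:
move_arm(moves=[[0.012, 0, 0.04, 0, 0.46], [0, 0, 0.04, 0, 0.46], [0, 0, 0, 0, 0.46], [0, 0, 0.012, 0, 0.46], [0, 0, 0.012, 0, 0.46], [0, 0, 0.012, 0, 0.46], [0, 0, 0.006, 0, 0.46], [0, 0, 0, 0, 0.46]])

```text
time: 13.28
tcp_pos: [550.8, 223.2, 37.6]
eef_rot: [-0.004, 0.708, 0.706, 0.003]
force: [-0.5, -0.3, -0.0]
width: 0.46
grasp_force: 0.0
```

Emit:
move_arm(moves=[[0, 0, 0, 0, 0.3], [0, 0, 0, 0, 0.15], [0, 0, 0, 0, 0.15], [0, 0, 0, 0, 0.15]])

```text
time: 13.78
tcp_pos: [551.3, 223.4, 38.5]
eef_rot: [-0.003, 0.708, 0.706, 0.004]
force: [-2.6, 0.1, 6.2]
width: 0.27
grasp_force: 59.0
```

```bash
python3 st.py
```

```text
t 13.775 tcp [551.28 223.44  38.5 ] yaw 89.87640207806973 z [ 0.    0.01 -1.  ] J [ 0.38  0.5  -0.12  0.94  0.01  1.95] F [-2.59  0.07  6.25] w 0.27017535498583856 58.96362503890565
```

Emit:
move_arm(moves=[[0, 0, -0.01, 0, 0.15], [0, 0, -0.04, 0, 0.15], [0, 0, -0.045, 0, 0.15], [-0.0443, 0.0018, 0, 0, 0.15], [-0.0443, 0.0018, 0, 0, 0.15], [-0.0443, 0.0018, 0, 0, 0.15], [-0.0443, 0.0018, 0, 0, 0.15], [-0.0443, 0.0018, 0, 0, 0.15], [-0.0443, 0.0018, 0, 0, 0.15], [0, 0, 0, 0, 0.15], [0, 0, 0.045, 0, 0.15], [0, 0, 0.035, 0, 0.15]])

```text
time: 15.28
tcp_pos: [561.1, -42.2, 49.6]
eef_rot: [-0.003, 0.708, 0.706, 0.003]
force: [0.0, 0.6, -4.8]
width: 0.269
grasp_force: 59.6
```

```bash
python3 st.py; python3 - <<'E'
from h import *
for n in('top','side'): snap(n,n+'4.png')
def c(f,x,y,w,h,s):
    im=np.load('pics/'+f+'.npz')['im'][y:y+h,x:x+w,::-1]; return cv2.resize(im,None,fx=s,fy=s,interpolation=cv2.INTER_CUBIC)
cv2.imwrite('pics/m6.png',np.hstack([c('top4.png',255,140,100,120,4),c('side4.png',300,120,100,120,4)]))
E
```

```text
t 15.275 tcp [561.08 -42.22  49.58] yaw 89.88173771143403 z [-0.    0.01 -1.  ] J [-0.08  0.44 -0.19  0.94  0.01  1.49] F [ 0.03  0.6  -4.81] w 0.26881355184936667 59.648041809961825
```

View pics/m6.png

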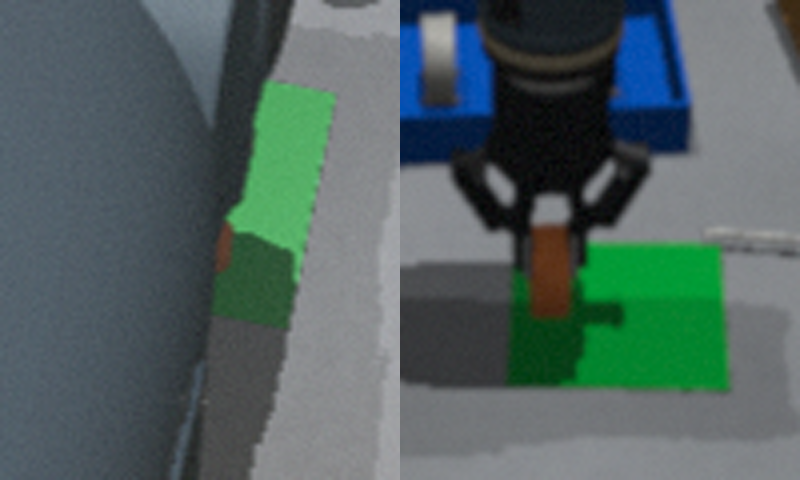

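The ring is held on edge over the left part of the mat, at side crop (550,270).

Emit:
move_arm(moves=[[0, 0, 0.006, 0, 0.15], [0, 0, 0.004, 0, 0.15], [0, 0, 0, 0, 0.15], [0, 0, 0.002, 0, 0.15], [0, 0, 0, 0, 0.15]])

```text
time: 16.0
tcp_pos: [561.3, -42.5, 38.6]
eef_rot: [-0.003, 0.708, 0.706, 0.003]
force: [-0.3, 0.1, -3.9]
width: 0.27
grasp_force: 60.2
```

Emit:
move_arm(moves=[[0, 0, 0.001, 0, 0.15], [0, 0, 0, 0, 0.15], [0, 0, 0.001, 0, 0.15], [0, 0, 0, 0, 0.15]])

```text
time: 16.5
tcp_pos: [561.3, -42.5, 36.6]
eef_rot: [-0.003, 0.708, 0.706, 0.003]
force: [-0.2, -0.3, -3.0]
width: 0.27
grasp_force: 60.4
```

Emit:
move_arm(moves=[[0, 0, 0.0007, 0, 0.15], [0, 0, 0, 0, 0.15], [0, 0, 0.0005, 0, 0.15], [0, 0, 0, 0, 0.15]])

```text
time: 17.0
tcp_pos: [561.5, -42.6, 36.4]
eef_rot: [-0.003, 0.708, 0.706, 0.004]
force: [-7.0, -0.5, 17.2]
width: 0.271
grasp_force: 63.1
```

Emit:
move_arm(moves=[[0, 0, -0.0007, 0, 0.15], [0, 0, 0, 0, 0.15], [0, 0, 0, 0, 0.32], [0, 0, 0, 0, 0.46], [0, 0, 0, 0, 0.46], [0, 0, -0.01, 0, 0.46], [0, 0, -0.03, 0, 0.46], [0, 0, -0.03, 0, 0.3], [0, -0.02, 0, 0, 0], [0, -0.016, 0, 0, 0], [0, 0, 0, 0, 0], [0, 0, 0, 0, 0]])

```text
time: 18.5
tcp_pos: [526.0, -43.1, 106.5]
eef_rot: [-0.003, 0.708, 0.706, 0.004]
force: [0.8, -1.0, -0.5]
width: 0.002
grasp_force: 0.0
```

```bash
python3 st.py; python3 - <<'E'
from h import *
for n in('top','side'): snap(n,n+'5.png')
def c(f,x,y,w,h,s):
    im=np.load('pics/'+f+'.npz')['im'][y:y+h,x:x+w,::-1]; return cv2.resize(im,None,fx=s,fy=s,interpolation=cv2.INTER_CUBIC)
cv2.imwrite('pics/m7.png',np.hstack([c('top5.png',255,140,100,120,4),c('side5.png',300,120,100,120,4)]))
E
```

```text
t 18.5 tcp [526.01 -43.15 106.45] yaw 89.87338781305417 z [ 0.    0.01 -1.  ] J [-0.09  0.33 -0.21  1.04  0.01  1.49] F [ 0.78 -1.03 -0.54] w 0.0015650060186733262 0.0
```

View pics/m7.png

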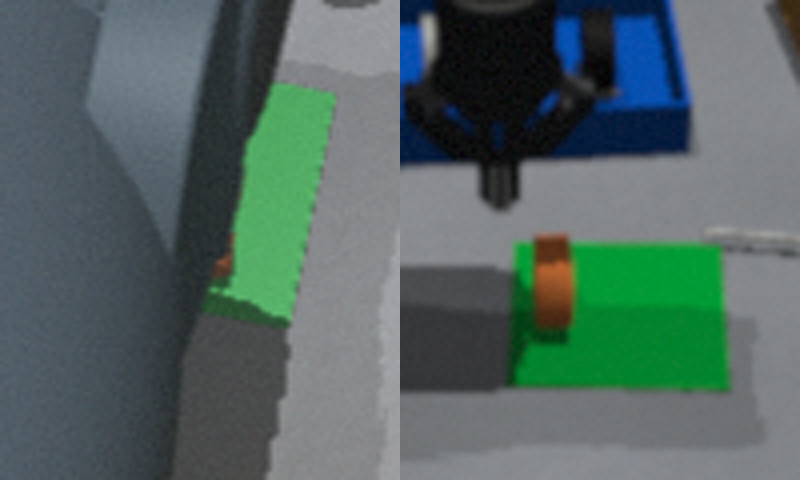

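The ring stands alone on the mat at side crop (553,285). Next I'll tip it toward +x with the shut fingers.

Emit:
move_arm(moves=[[0, 0, 0.025, 0, 0], [0, 0, 0.024, 0, 0], [0, 0, 0, 0, 0], [0, 0.005, 0, 0, 0], [0, 0.005, 0, 0, 0], [0, 0.004, 0, 0, 0], [0, 0.004, 0, 0, 0], [0, 0.004, 0, 0, 0], [0, 0.004, 0, 0, 0], [0, 0, 0, 0, 0]])

```text
time: 19.85
tcp_pos: [551.5, -42.7, 56.9]
eef_rot: [-0.003, 0.708, 0.706, 0.003]
force: [-0.3, 0.4, -0.2]
width: -0.003
grasp_force: 0.2
```

```bash
python3 st.py; cat > m3.py <<'E'
from meas import *
import sys
f=sys.argv[1]; snap('side',f); org=lambda h,s,v:(h>4)&(h<16)&(s>100)&(v>50)
c,cen,s=blob(mask(f,org),(300,150,400,225)); print('ring bbox',s)
E
python3 m3.py side6.png
```

```text
t 19.85 tcp [551.52 -42.69  56.9 ] yaw 89.87855970618189 z [-0.    0.01 -1.  ] J [-0.08  0.42 -0.21  0.95  0.01  1.49] F [-0.34  0.38 -0.23] w -0.00287985849144576 0.19599349878262728
ring bbox [335 179  13  22 214]
```

Emit:
move_arm(moves=[[0, 0.004, 0, 0, 0], [0, 0.004, 0, 0, 0], [0, 0.004, 0, 0, 0], [0, 0.004, 0, 0, 0], [0, 0, 0, 0, 0], [0, 0, 0, 0, 0]])

```text
time: 20.65
tcp_pos: [567.2, -42.7, 56.9]
eef_rot: [-0.004, 0.708, 0.706, 0.003]
force: [-0.4, 0.1, 0.3]
width: 0.001
grasp_force: 0.0
```

```bash
python3 m3.py side7.png
```

```text
ring bbox [344 185  21  19 322]
```

Emit:
move_arm(moves=[[0, 0.004, 0, 0, 0], [0, 0.004, 0, 0, 0], [0, 0.004, 0, 0, 0], [0, 0, 0, 0, 0], [0, 0, 0, 0, 0]])

```text
time: 21.32
tcp_pos: [579.2, -42.7, 56.9]
eef_rot: [-0.003, 0.708, 0.706, 0.003]
force: [-0.0, 0.9, 0.4]
width: 0.001
grasp_force: 0.0
```

```bash
python3 m3.py side8.png
```

```text
ring bbox [344 185  21  20 328]
```

Emit:
move_arm(moves=[[0, 0, -0.04, 0, 0], [0, 0, -0.04, 0, 0.5], [0, 0, -0.02, 0, 1], [0.05, 0, 0, 0, 1], [0.05, 0, 0, 0, 1], [0.05, 0, 0, 0, 1], [0.05, 0, 0, 0, 1], [0, 0, 0, 0, 1]])

```text
time: 22.38
tcp_pos: [579.3, 159.3, 158.7]
eef_rot: [-0.004, 0.707, 0.708, 0.003]
force: [-0.0, -0.1, 0.0]
width: 0.996
grasp_force: 0.0
```

```bash
python3 st.py; python3 - <<'E'
from h import *
for n in('top','side'): snap(n,n+'9.png')
def c(f,x,y,w,h,s):
    im=np.load('pics/'+f+'.npz')['im'][y:y+h,x:x+w,::-1]; return cv2.resize(im,None,fx=s,fy=s,interpolation=cv2.INTER_CUBIC)
cv2.imwrite('pics/m8.png',np.hstack([c('top9.png',260,145,80,80,5),c('side9.png',318,160,80,80,5)]))
E
```

```text
t 22.375 tcp [579.31 159.33 158.75] yaw 90.09288675298028 z [-0.    0.01 -1.  ] J [0.26 0.44 0.1  1.23 0.01 1.83] F [-0.01 -0.05  0.05] w 0.9962602924522109 0.0
```

View pics/m8.png

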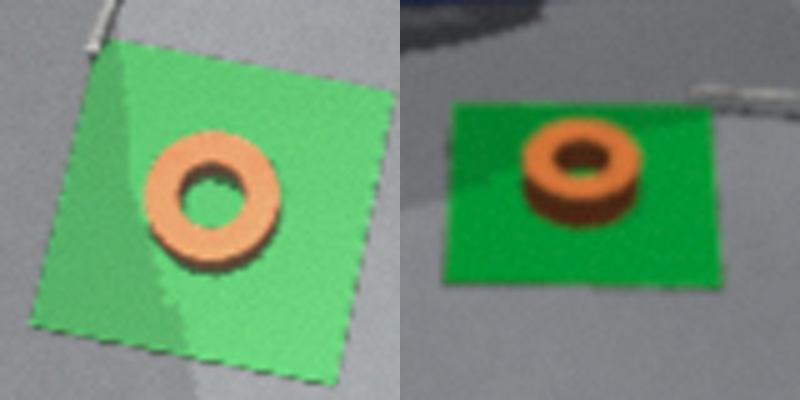

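The copper ring lies flat near the middle of the mat, at about top (302,184.5) and side (434,195). I've used all ten picture views, so I'll work numerically from here.

```bash
cat > m4.py <<'E'
from meas import *
from scipy.optimize import least_squares
org=lambda h,s,v:(h>2)&(h<17)&(s>90)
red=lambda h,s,v:((h<5)|(h>172))&(s>120)&(v>60)
t=np.linspace(0,2*np.pi,73)
def circ(c,r,dz): return np.c_[c[0]+r*np.cos(t),c[1]+r*np.sin(t),np.full(73,c[2]+dz)]
def fit(views,parts,p0,z=None):
    def mod(p,f):
        q=np.array([proj(f,x) for x in np.vstack([circ(p,r,d) for r,d in parts])]); return np.r_[q.min(0),q.max(0)]
    bs=[(f,np.array([s[0]-.5,s[1]-.5,s[0]+s[2]-.5,s[1]+s[3]-.5])) for f,s in views]
    full=(lambda p:p) if z is None else (lambda p:[*p,z])
    r=least_squares(lambda p:np.hstack([mod(full(p),f)-b for f,b in bs]),p0); return r.x,r.fun
if __name__=='__main__':
    _,_,a=blob(mask('top9.png',org),(270,160,330,210)); _,_,b=blob(mask('side9.png',org),(335,175,460,215)); print(a,b)
    P=[(32,-12),(32,12)]; v=[('top9.png',a),('side9.png',b)]
    print(fit(v,P,[600,-40,15])); print(fit(v[:1],P,[600,-40],15)); print(fit(v[1:],P,[600,-40],15))
    # bush on hub
    _,_,a=blob(mask('top9.png',red),(375,200,432,260)); print(fit([('top9.png',a)],[(42,0),(42,6)],[525,-288],10))
E
python3 m4.py
```

```text
[289 172  27  27 431] [343 185  22  19 337]
(array([603.8, -40.9,  16.3]), array([-0.3, -0.4,  0.1,  1.1, -0.3, -1.5,  1.1,  1.4]))
(array([605. , -40.8]), array([-0.2, -0.8,  0.2,  0.7]))
(array([602.9, -39.3]), array([-0.7, -1.5,  0.6,  1.4]))
(array([ 526.2, -288.4]), array([-0.6, -1. ,  0.6,  1. ]))
```

Emit:
move_arm(moves=[[-0.0404, 0.005, 0, 0, 1], [-0.0404, 0.005, 0, 0, 1], [-0.0404, 0.005, 0, 0, 1], [-0.0404, 0.005, 0, 0, 1], [-0.0404, 0.005, 0, 0, 1], [0, 0, 0.05, 0, 1], [0, 0, 0.05, 0, 1], [0, 0, 0, 0, 1], [0, 0, 0, 0, 1], [0, 0, 0, 0, 1]])

```text
time: 23.72
tcp_pos: [605.7, -45.1, 59.3]
eef_rot: [-0.002, 0.708, 0.706, 0.004]
force: [-0.6, -0.2, 0.3]
width: 1.0
grasp_force: 0.0
```

```bash
python3 st.py
```

```text
t 23.725 tcp [605.67 -45.12  59.33] yaw 89.86784589112393 z [ 0.    0.01 -1.  ] J [-0.08  0.51 -0.05  1.01  0.01  1.49] F [-0.63 -0.24  0.35] w 1.0003370885825713 0.0
```

Emit:
move_arm(moves=[[0.0035, -0.001, 0.025, 0, 1], [0, 0, 0.02, 0, 1], [0, 0, 0.01, 0, 1], [0, 0, 0.002, 0, 1], [0, 0, 0, 0, 0.85], [0, 0, 0, 0, 0.7], [0, 0, 0, 0, 0.55], [0, 0, 0, 0, 0.55], [0, 0, 0, 0, 0.55]])

```text
time: 24.85
tcp_pos: [604.1, -40.8, 1.3]
eef_rot: [-0.003, 0.708, 0.706, 0.004]
force: [-2.1, -0.6, 8.3]
width: 0.721
grasp_force: 66.1
```

```bash
python3 st.py
```

```text
t 24.85 tcp [604.06 -40.83   1.32] yaw 89.87618905415502 z [ 0.    0.01 -1.  ] J [-0.07  0.56 -0.12  0.88  0.01  1.5 ] F [-2.08 -0.65  8.31] w 0.7212140632627276 66.13744447007775
```

Emit:
move_arm(moves=[[0, 0, -0.01, 0, 0.55], [0, 0, -0.05, 0, 0.55], [0, 0, -0.05, 0, 0.55], [-0.0353, -0.0111, 0, 0, 0.55], [-0.0353, -0.0111, 0, 0, 0.55], [-0.0353, -0.0111, 0, 0, 0.55], [-0.0353, -0.0111, 0, 0, 0.55], [-0.0353, -0.0111, 0, 0, 0.55], [-0.0353, -0.0111, 0, 0, 0.55], [-0.0353, -0.0114, 0, 0, 0.55], [0, 0, 0, 0, 0.55], [0, 0, 0, 0, 0.55]])

```text
time: 26.35
tcp_pos: [524.8, -288.5, 108.0]
eef_rot: [-0.003, 0.708, 0.706, 0.003]
force: [0.6, -0.8, -4.7]
width: 0.72
grasp_force: 68.6
```

Emit:
move_arm(moves=[[0, 0, 0.01, 0, 0.55], [0, 0, 0, 0, 0.55], [0, 0, 0, 0, 0.55]])

```text
time: 26.72
tcp_pos: [524.8, -288.1, 97.5]
eef_rot: [-0.004, 0.708, 0.707, 0.003]
force: [0.8, 0.6, -2.9]
width: 0.724
grasp_force: 68.5
```

```bash
python3 st.py; python3 - <<'E'
from m4 import *
snap('side','side10.png'); _,_,b=blob(mask('side10.png',lambda h,s,v:(h>4)&(h<17)&(s>90)),(300,190,370,260)); print(b)
for z in(112,114,116): print(z,fit([('side10.png',b)],[(32,-12),(32,12)],[526,-288],z))
E
```

```text
t 26.725 tcp [ 524.78 -288.14   97.55] yaw 89.91267154030905 z [-0.    0.01 -1.  ] J [-0.51  0.47 -0.01  1.1   0.01  1.07] F [ 0.77  0.58 -2.94] w 0.7240396320134023 68.46418524160981
[315 225  28  26 569]
112 (array([ 523.2, -290.1]), array([-0.2, -1. ,  0.2,  0.9]))
114 (array([ 523.2, -291.9]), array([-0.2, -1. ,  0.2,  0.9]))
116 (array([ 523.1, -293.8]), array([-0.2, -1. ,  0.2,  0.9]))
```

Emit:
move_arm(moves=[[-0.0005, 0.0012, 0.01, 0, 0.55], [0, 0, 0.012, 0, 0.55], [0, 0, 0.006, 0, 0.55], [0, 0, 0.003, 0, 0.55], [0, 0, 0.003, 0, 0.55], [0, 0, 0.003, 0, 0.55], [0, 0, 0, 0, 0.55]])

```text
time: 27.65
tcp_pos: [525.9, -288.7, 60.6]
eef_rot: [-0.003, 0.708, 0.706, 0.003]
force: [-0.5, 0.3, -3.5]
width: 0.718
grasp_force: 68.6
```

```bash
python3 st.py
```

```text
t 27.65 tcp [ 525.9  -288.74   60.58] yaw 89.8749012376687 z [-0.    0.01 -1.  ] J [-0.51  0.5  -0.06  1.01  0.01  1.07] F [-0.49  0.26 -3.5 ] w 0.7182121016782999 68.58855509664863
```

Emit:
move_arm(moves=[[0, 0, 0.003, 0, 0.55], [0, 0, 0.003, 0, 0.55], [0, 0, 0.003, 0, 0.55], [0, 0, 0.003, 0, 0.55], [0, 0, 0.003, 0, 0.55], [0, 0, 0.0015, 0, 0.55], [0, 0, 0, 0, 0.55]])

```text
time: 28.52
tcp_pos: [525.9, -288.6, 44.0]
eef_rot: [-0.004, 0.708, 0.706, 0.003]
force: [-0.2, -0.3, -3.8]
width: 0.722
grasp_force: 68.6
```

Emit:
move_arm(moves=[[0, 0, 0.0007, 0, 0.55], [0, 0, 0, 0, 0.55], [0, 0, 0.0006, 0, 0.55], [0, 0, 0, 0, 0.55]])

```text
time: 29.02
tcp_pos: [525.9, -288.6, 42.9]
eef_rot: [-0.003, 0.708, 0.706, 0.003]
force: [-0.6, 0.9, -5.0]
width: 0.723
grasp_force: 68.6
```

```bash
python3 st.py
```

```text
t 29.025 tcp [ 525.93 -288.61   42.86] yaw 89.87143881442339 z [-0.    0.01 -1.  ] J [-0.51  0.52 -0.08  0.97  0.01  1.07] F [-0.59  0.86 -5.01] w 0.7232154397802846 68.58829676639289
```

Emit:
move_arm(moves=[[0, 0, 0.0006, 0, 0.55], [0, 0, 0, 0, 0.55], [0, 0, 0.0005, 0, 0.55], [0, 0, 0, 0, 0.55]])

```text
time: 29.52
tcp_pos: [526.0, -288.6, 42.3]
eef_rot: [-0.003, 0.708, 0.706, 0.003]
force: [-4.2, 1.8, 6.6]
width: 0.719
grasp_force: 69.9
```

Emit:
move_arm(moves=[[0, 0, 0, 0, 0.8], [0, 0, 0, 0, 0.95], [0, 0, 0, 0, 0.95], [0, 0, -0.01, 0, 0.95], [0, 0, -0.03, 0, 0.95], [0, 0, -0.05, 0, 0.95], [0, 0, -0.03, 0, 0.95], [0.05, 0, 0, 0, 0.95], [0.05, 0, 0, 0, 0.95], [0.05, 0, 0, 0, 0.95], [0.05, 0, 0, 0, 0.95], [0, 0, 0, 0, 0.95]])

```text
time: 31.02
tcp_pos: [526.5, -87.0, 164.7]
eef_rot: [-0.003, 0.707, 0.708, 0.004]
force: [-0.2, -0.4, -0.4]
width: 0.947
grasp_force: 0.0
```

```bash
python3 st.py; python3 - <<'E'
from m4 import *
snap('side','side11.png');snap('top','top11.png')
o=lambda h,s,v:(h>4)&(h<17)&(s>90)
_,_,b=blob(mask('side11.png',o),(300,235,365,290));_,_,a=blob(mask('top11.png',o),(375,195,440,260)); P=[(32,-12),(32,12)]
print(a,b,fit([('top11.png',a),('side11.png',b)],P,[526,-288,56]),fit([('top11.png',a)],P,[526,-288],56),fit([('side11.png',b)],P,[526,-288],56))
_,_,r=blob(mask('top11.png',lambda h,s,v:((h<5)|(h>172))&(s>120)&(v>60)),(375,195,440,260)); print(r)
E
```

```text
t 31.025 tcp [526.53 -86.99 164.66] yaw 90.08635046774792 z [ 0.    0.01 -1.  ] J [-0.17  0.3  -0.08  1.18  0.01  1.4 ] F [-0.17 -0.4  -0.36] w 0.946767148742427 0.0
[392 212  31  29 562] [315 240  30  29 558] (array([ 525.8, -289.4,   54.8]), array([ 0.3, -0.1, -0.1,  1. ,  1.7,  0.7, -0.9, -1. ])) (array([ 526.5, -288.9]), array([ 0.2, -0.6, -0.2,  0.6])) (array([ 524.7, -291. ]), array([ 1.3,  0.9, -1.3, -0.7]))
[386 213  34  34 313]
```

The ring measures centred on the spindle at about z 55, where 56 is flush. Contact came at the expected height, so I'm handing in.

```bash
python3 -c "
from workcell import env; print(env.hand_in())"
```

```text
the job is handed in; nothing more can be done
None
```

I handed the job in at about 31 s of the 64 s allowed: the bush is home on the hub's seat, and the copper ring was laid flat and released on the mat, then lowered onto the bush (measured about 1 mm from flush, within camera error); no verdict came back.

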